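Build the microscope camera column on its photo port

TASK

Take the black dust cap off the white microscope port block and lay it flat, open side down, in the grey tray. Then build the camera column upright on the port from the bottom up, one part at a time, each fully seated in the one below: the big aluminium collar over the port's stub, the black lens tube (thin end up) into the collar, the small brass ring over the tube's thin end, and the grey camera, nose down, into the brass ring. Leave the dropper bottle and the small black pot standing where they are.

Things in the scene. Friction and masses are not known exactly. Their poses are not given: they have to be found in the camera images.
- port: Fixed. White block 90 x 90 mm, 35 mm high, a small black knob (18 mm across, 12 mm long) on its -x side. A steel stub 40 mm across stands on the middle of its top, from 35 to 55 mm high, rim chamfered 3 mm; at the start the dust cap covers it. Origin: centre of the underside, on the surface (z = 0); z up along the stub.
- tray: Fixed target. Shallow open grey plastic tray, outside 140 mm (its x) x 120 mm (its y) x 12 mm high, walls and floor 5 mm thick, so the inner floor is 5 mm above the origin. Origin: centre of the underside, z up.
- cap: Loose black plastic dust cap: round, 50 mm outer diameter, 18 mm high, open below (44 mm bore, 14 mm deep), top 4 mm thick. At the start it sits loosely over the port's stub, its lower rim 41 mm above the work surface (6 mm above the block's top); it lifts straight off. Origin: centre of its lower rim, z up.
- collar: Loose aluminium collar, the bigger of the two plain rings: 62 mm outer diameter, 48 mm bore, 30 mm high, same both ways up. Seated on the port it rests on the block's top and stands 10 mm above the stub. Lies flat at the start. Origin: centre of its underside, z up.
- tube: Loose black lens tube, upright: 40 mm diameter for 60 mm with a 3 mm chamfer at the foot, then a thin steel end 30 mm across, 8 mm long (rim chamfered 3 mm); 68 mm in all. Seated, its foot goes 10 mm into the collar and rests on the stub, 55 mm above the port's origin. Origin: centre of its foot, z up.
- adapter: Loose brass ring, the smaller plain ring: 50 mm outer diameter, 38 mm bore, 14 mm high, same both ways up. Seated it rests on the tube's shoulder, around the thin end, 60 mm above the tube's foot. Lies flat at the start. Origin: centre of its underside, z up.
- camera: Loose grey camera: square box 50 x 50 mm (sides along its x and y), 32 mm high, on a steel nose 30 mm across, 5 mm long (rim chamfered 3 mm) under its middle; 37 mm in all. Stands on its nose. Seated, the nose is in the brass ring and the box rests on the ring's top. Its turn about the vertical does not matter. Origin: centre of the nose's lower face, z up.
- bottle: Bystander, loose: white dropper bottle, 38 mm diameter, 104 mm high with a thin steel nozzle. Origin: centre of its underside, z up.
- pot: Bystander, loose: small open black pot with copper filling, 48 mm diameter, 30 mm high. Origin: centre of its underside, z up.
There are look-alikes about, which are no part of the job. Several things have the shape of the adapter; the one meant has the colours described above.

How it is judged (in metres and radians):
On the way, in this order (a step that is already met when the one before it is completed fails the run):
1. the dust cap lies flat in the tray (x of cap in the frame of tray between -0.045 and 0.045 m and y of cap in the frame of tray between -0.035 and 0.035 m and z of cap in the frame of tray between 0.002 and 0.009 m and angle between cap's own z axis and vertical below 0.1 rad), for 0.2 s.
2. the collar is seated on the port (z of collar in the frame of port between 0.031 and 0.039 m and horizontal distance between collar and port below 0.008 m and angle between collar's own z axis and vertical below 0.08 rad), for 0.2 s.
3. the tube is seated in the collar (z of tube in the frame of port between 0.051 and 0.059 m and horizontal distance between tube and collar below 0.008 m and angle between tube's own z axis and vertical below 0.08 rad), for 0.2 s.
4. the brass ring is seated on the tube (z of adapter in the frame of port between 0.111 and 0.119 m and horizontal distance between adapter and tube below 0.008 m and angle between adapter's own z axis and vertical below 0.08 rad), for 0.2 s.
5. the camera is seated in the brass ring (z of camera in the frame of port between 0.12 and 0.128 m and horizontal distance between camera and adapter below 0.008 m and angle between camera's own z axis and vertical below 0.08 rad), for 0.2 s.
At the end, for the whole second after the job is handed in: Cap flat (0.1 rad), open side down, on the tray floor, within 45 x 35 mm of its centre. Collar, tube, brass ring, camera stacked on the port in that order, each upright (0.08 rad), within 8 mm sideways of the part below and 4 mm of seated height (35, 55, 115, 124 mm). All released, at rest (all of step 1 and all of step 2 and all of step 3 and all of step 4 and all of step 5 and linear speed of each of cap, collar, tube, adapter, camera below 0.02 m/s and contact force between the fingers and anything else below 0.2 N); the robot touches nothing.
It fails at once if the bottle is knocked over or moved more than 30 mm (distance of bottle from where it was at the start of the episode above 0.03 m or angle between bottle's own z axis and vertical above 0.5 rad).
It fails at once if the pot is knocked over or moved more than 30 mm (distance of pot from where it was at the start of the episode above 0.03 m or angle between pot's own z axis and vertical above 0.5 rad).
It also fails if it takes over 112 s, if anything falls off the work surface, if the arm or the gripper's body presses on something with over 40 N, if the wrist force passes 120 N, or if a joint passes its speed limit or range.

ROBOT

A 6-joint arm with a two-finger parallel gripper is mounted at the origin on the work surface. World frame = base frame: x ahead of the robot, y to its left, z up, the work surface at z = 0. Lengths are in m, angles in degrees, forces in N, time in s.
With the tool pointing down it reaches from about 0.3 to 0.75 m from the base axis. Payload 8.5 kg.
Tool frame: the origin (TCP) lies at the very end of the fingers, on their centre line; the grasp point (between the pads) lies 19 mm behind it (env.hold_point_z is the distance from the TCP to the grasp point, in m); z points along the fingers, y is the line along which they close (so a half turn about z gives the same grasp; the last joint's range is limited). The gripper opens to 85 mm and grips with 20 to 120 N. Pads are 22 mm wide; open, the fingers measure 114 mm over their backs; the gripper's body (76 mm by 85 mm) begins 54 mm behind the grasp point. The pads swing forward as they close: fully open they stand 13 mm farther back than shut.
Start: joints at [-85.331, 21.807, 74.336, -0, 83.858, -12.336], TCP at [0.161, -0.526, 0.231] pointing down, gripper open.
Joint ranges: [-178.18, 178.18], [-50.72, 133.34], [12.68, 142.11], [-81.47, 261.47], [9.98, 163.14], [-165.26, 165.26]. Speed limits (degrees/s): [136.94, 136.94, 180, 180, 180, 180].

INTERFACE

Orientations are given as a 3x3 rotation matrix whose columns are the frame's x, y, z axes.
In Python, from rig import env, optics gives the robot as it stands.
- The arm moves only by the shell command python3 -m jog 'ROWS' [OPENING] [FORCE]. ROWS is JSON, a list of rows, each an object with "linear": the shift along the tool's x, y, z in units of 40 mm (1.0 is 40 mm), a list of three; "roll": the turn about the tool's z in units of 5 degrees (1.0 is 5 degrees). A call has 1 to 12 rows; each row shifts and turns the commanded pose from where the row before left it, along the tool's axes as they then stand; what a row does not reach is not made up. A row lasts 1/12 s, in which the tool goes at most 41.7 mm and 7.16 degrees, less where a joint would pass 70% of its speed; a pose out of reach is approached as far as the arm can. A call is refused whole if a number of a shift passes 1 or a number of a turn 1, either way. A call with a gripper value outside its range is refused whole. OPENING is the opening, from -1 (shut) to 1 (fully open), set as the call begins (- or left out, the last holds). The fingers move at their own pace and stop on an object; FORCE is the grip in N (left out, the last holds). Time passes only in rows, so rows that do not move let the fingers close. It gives the time, the measured TCP pose, the force, the opening and the grip force at its end, in the units of the state.
- env.observe(): the state, without advancing time (a new reading comes with each control period).
- optics.get_image(name): name is "scene" or "side" or "wrist"; returns the picture (400x640x3 uint8, red, green, blue); there is no depth.
- optics.calibration(name): a dict with "fov_y" (degrees; the focal length in pixels is half the picture's height over the tangent of half this angle, whatever the lens; pixels are square), "cx", "cy" (the principal point, pixels), "T" (4x4, takes a point from camera to world coordinates). Camera axes: x right, y down, z forward; pixel columns grow to the right and rows downward; lengths in m; the calibration is good to about 2 mm. A picture is of the moment at which its call begins: read the wrist's pose just before it. calibration takes no time and is no camera call; for the wrist camera it gives the pose at the moment of the call.
- env.close_job(): hands the job in; it is judged then, once.
The state is a dict: "time_s": time; "q": joint angles; "qvel": joint speeds; "joint_efforts": joint torques, N m; "position": TCP position; "tool_rot": TCP orientation; "ft_force": force on the tool from outside, world axes, zero at the start; "wrist_torque": the same for the moment, N m; "grip_width": finger opening in m; "gripper_force": force on a finger pad.
Only numpy, scipy, OpenCV 4.12 (cv2) and the standard library are available. Lean on these libraries where they do the work, as an engineer would, in place of code of your own. Each camera call takes 0.05 s, during which the arm holds its last target. There are 200 camera calls.

## Working session

There is one attempt and no reset: what is moved stays moved. The work goes in short steps, Python scripts to look and compute and a shell command to move; the robot and the scene stay as the last step left them, time stands still between calls to the robot, and variables do not carry over. Pictures are saved under pics/ and viewed, at most 14 in all, crops included, and the job is handed in when it is done.

```bash
mkdir -p pics; ls; python3 - <<'E'
from rig import env, optics
import cv2
for n in ("scene","side","wrist"):
    c=optics.calibration(n); print(n,c)
    im=optics.get_image(n); cv2.imwrite(f"pics/{n}0.png",im[:,:,::-1])
s=env.observe();print(s['position'],s['tool_rot'],s['grip_width'],s['time_s'],env.hold_point_z)
E
```

```text
pics
scene {'fov_y': 48.95995292937728, 'cx': 326.77558629032296, 'cy': 211.81262903264158, 'T': array([[-8.54981934e-01,  2.83141487e-01, -4.34553554e-01,
         8.63313407e-01],
       [ 5.18657147e-01,  4.65435856e-01, -7.17191904e-01,
         6.61256946e-01],
       [-8.09976843e-04, -8.38570428e-01, -5.44792604e-01,
         5.36744395e-01],
       [ 0.00000000e+00,  0.00000000e+00,  0.00000000e+00,
         1.00000000e+00]])}
side {'fov_y': 50.864185615335586, 'cx': 319.91846816037537, 'cy': 197.65081687838347, 'T': array([[-0.69189545, -0.38273   ,  0.61220784, -0.05222487],
       [-0.72190297,  0.38046043, -0.578019  ,  0.51569433],
       [-0.01169564, -0.84188337, -0.53953276,  0.52833386],
       [ 0.        ,  0.        ,  0.        ,  1.        ]])}
wrist {'fov_y': 64.08785743537936, 'cx': 316.44165247347837, 'cy': 197.06325801572734, 'T': array([[ 2.92509243e-01, -9.18088225e-01, -2.67492719e-01,
         2.29766527e-01],
       [-9.56262239e-01, -2.81105451e-01, -8.08842155e-02,
        -5.04784360e-01],
       [-9.34815721e-04,  2.79452567e-01, -9.60159044e-01,
         3.74137948e-01],
       [ 0.00000000e+00,  0.00000000e+00,  0.00000000e+00,
         1.00000000e+00]])}
[ 0.16081977 -0.52572143  0.23085179] [[ 9.56282393e-01  2.92444820e-01 -1.12633230e-04]
 [ 2.92444754e-01 -9.56281733e-01  1.14549862e-03]
 [ 2.27286039e-04 -1.12835916e-03 -9.99999338e-01]] 0.08506952539071763 0.15 0.0187
```

View pics/scene0.png

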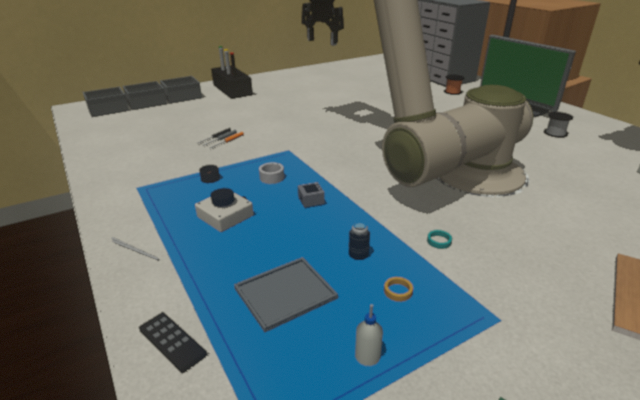

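View pics/side0.png

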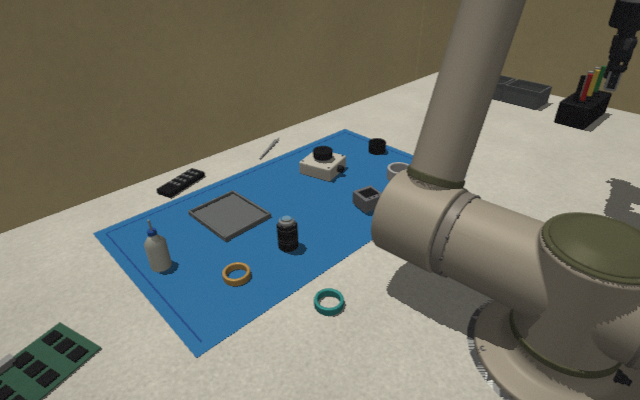

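The scene view shows the pot at (209,173), collar (271,173), port (224,207) with the cap (222,197) on it, camera (312,194), tube (359,241), tray (287,292) and bottle (369,340). Two things have the adapter's shape: an orange/brass ring at (399,289) and a teal ring at (439,239). Brass fits the description. I'll confirm it with a crop and triangulate.

```bash
cat > h.py <<'E'
import numpy as np, cv2
from rig import env, optics
def ray(c,u,v):
    f=200/np.tan(np.radians(c['fov_y']/2)); T=c['T']
    d=T[:3,:3]@np.array([(u-c['cx'])/f,(v-c['cy'])/f,1.]); return T[:3,3],d
def plane(c,u,v,z):
    o,d=ray(c,u,v); return o+d*(z-o[2])/d[2]
def proj(c,p):
    f=200/np.tan(np.radians(c['fov_y']/2)); T=c['T']
    q=T[:3,:3].T@(np.asarray(p)-T[:3,3]); return np.array([c['cx']+f*q[0]/q[2],c['cy']+f*q[1]/q[2]])
E
python3 - <<'E'
from h import *
a=optics.calibration('scene'); b=optics.calibration('side')
P={'pot':(209,168,.03,377,141),'collar':(271,168,.03,400,168),'cap':(222,193,.059,322,152),'camera':(312,188,.037,367,192),'tube':(359,229,.068,287,219),'brass':(399,284,.014,237,268),'teal':(439,235,.014,329,296),'bottle':(369,358,0,160,268),'tray':(287,288,.012,230,213)}
for k,(u,v,z,u2,v2) in P.items(): print(k,plane(a,u,v,z).round(3),plane(b,u2,v2,z).round(3))
im=cv2.imread('pics/scene0.png')[210:320,340:480]
im2=cv2.imread('pics/side0.png')[240:330,210:360]
cv2.imwrite('pics/rings.png',np.hstack([cv2.resize(im,(400,314)),cv2.resize(im2,(400,314))]))
s=env.observe();print(s['position'],s['q'])
E
```

```text
pot [ 0.607 -0.331  0.03 ] [ 0.612 -0.332  0.03 ]
collar [ 0.474 -0.25   0.03 ] [ 0.472 -0.251  0.03 ]
cap [ 0.635 -0.147  0.059] [ 0.629 -0.137  0.059]
camera [ 0.442 -0.099  0.037] [ 0.449 -0.1    0.037]
tube [0.469 0.125 0.068] [0.46  0.118 0.068]
brass [0.459 0.236 0.014] [0.467 0.233 0.014]
teal [0.297 0.164 0.014] [0.302 0.163 0.014]
bottle [0.588 0.327 0.   ] [0.582 0.328 0.   ]
tray [0.629 0.142 0.012] [0.626 0.143 0.012]
[ 0.16081977 -0.52572143  0.23085179] [-8.53312499e+01  2.18336513e+01  7.43726542e+01 -1.09615427e-03
  8.38596342e+01 -1.23355165e+01]
```

View pics/rings.png

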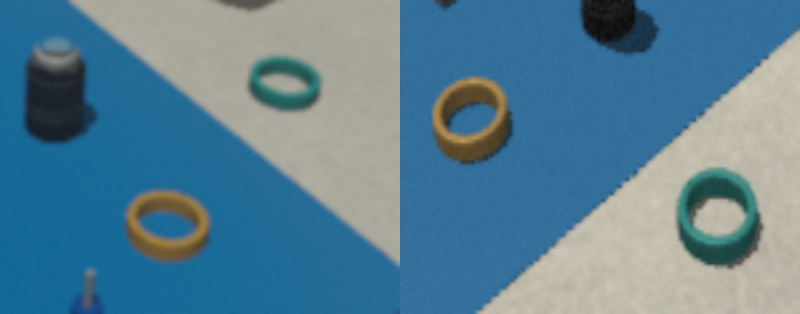

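The crop confirms it: the brass-orange ring (scene pixel 399,289) is the adapter and the teal one is the look-alike. I'm squaring the tool to world and moving towards the port.

```bash
python3 -m jog '[{"linear":[0,0,0],"roll":0.85},{"linear":[0,0,0],"roll":0.85},{"linear":[0,0,0],"roll":0.85},{"linear":[0,0,0],"roll":0.85},{"linear":[0.75,-0.65,0],"roll":0},{"linear":[0.75,-0.65,0],"roll":0},{"linear":[0.75,-0.65,0],"roll":0},{"linear":[0.75,-0.65,0],"roll":0},{"linear":[0.75,-0.65,0],"roll":0},{"linear":[0.75,-0.65,0],"roll":0},{"linear":[0.75,-0.65,0],"roll":0}]' 1 40
python3 -m jog '[{"linear":[0.75,-0.65,0],"roll":0},{"linear":[0.75,-0.65,0],"roll":0},{"linear":[0.75,-0.65,0],"roll":0},{"linear":[0.75,-0.65,0],"roll":0},{"linear":[0.75,-0.65,0],"roll":0},{"linear":[0.75,-0.65,0],"roll":0},{"linear":[0,0,0],"roll":0},{"linear":[0,0,0],"roll":0},{"linear":[0,0,0],"roll":0}]'
python3 - <<'E'
from h import *
c=optics.calibration('wrist'); im=optics.get_image('wrist'); cv2.imwrite('pics/w1.png',im[:,:,::-1])
np.save('pics/w1.npy',np.array([c['T']],float)); s=env.observe();print(s['position'],s['tool_rot'].round(3) if hasattr(s['tool_rot'],'round') else s['tool_rot'],s['q'],s['time_s'])
E
```

```text
time_s: 1.07
position: [0.3719, -0.3423, 0.2313]
tool_rot: [[1.0, -0.0, -0.0], [-0.0, -1.0, 0.0], [-0.0, -0.0, -1.0]]
ft_force: [-0.3, -1.5, 0.5]
grip_width: 0.0853
gripper_force: 0.0
time_s: 1.82
position: [0.5505, -0.188, 0.231]
tool_rot: [[1.0, 0.0, -0.001], [0.0, -1.0, 0.0], [-0.001, -0.0, -1.0]]
ft_force: [-0.5, 0.1, -0.1]
grip_width: 0.0853
gripper_force: 0.0
[ 0.55019306 -0.18852182  0.23116835] [[ 1.    -0.001 -0.001]
 [-0.001 -1.     0.   ]
 [-0.001 -0.    -1.   ]] [-3.05625011e+01  2.50384151e+01  6.91016703e+01 -1.56998068e-02
  8.58924873e+01  5.94824440e+01] 1.8667
```

View pics/w1.png

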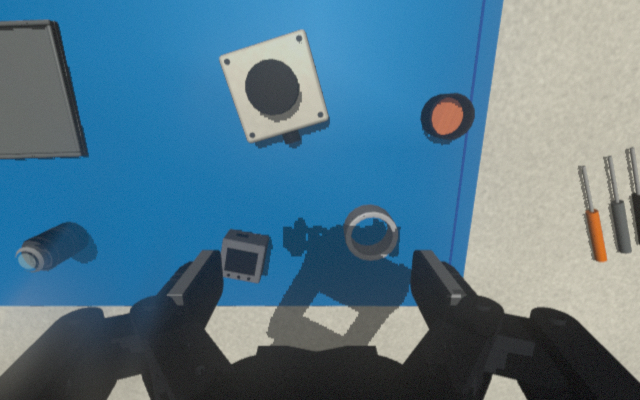

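The wrist view shows the cap at (272,87) on the white block, the collar at (371,232), the camera at (245,255), the pot at (446,116), the tube's thin end at (30,262) and the tray's edge at left.

```bash
python3 - <<'E'
from h import *
c=optics.calibration('wrist'); im=cv2.imread('pics/w1.png'); g=cv2.cvtColor(im,cv2.COLOR_BGR2GRAY); hsv=cv2.cvtColor(im,cv2.COLOR_BGR2HSV)
def big(m,x0,x1,y0,y1):
    n=np.zeros_like(m); n[y0:y1,x0:x1]=m[y0:y1,x0:x1]
    return max(cv2.findContours(n,cv2.RETR_EXTERNAL,cv2.CHAIN_APPROX_NONE)[0],key=cv2.contourArea)
k=big(cv2.inRange(g,0,50),235,310,50,125); (u,v),r=cv2.minEnclosingCircle(k)
x,y,w,h=cv2.boundingRect(k)
print('cap',u,v,r,plane(c,u,v,.059),'dia',np.linalg.norm(plane(c,x,v,.059)-plane(c,x+w,v,.059)),np.linalg.norm(plane(c,u,y,.059)-plane(c,u,y+h,.059)))
low=cv2.inRange(hsv,(0,0,60),(179,90,255))
k=big(low,200,345,15,150); R=cv2.minAreaRect(k)
b=np.array([plane(c,*p,.035)[:2] for p in cv2.boxPoints(R)]); print('port',b.mean(0),[np.linalg.norm(b[i]-b[i-1]) for i in range(2)],np.degrees(np.arctan2(*(b[1]-b[0])[::-1])))
k=big(low,335,410,195,270); e=cv2.fitEllipse(k);print('collar',e,cv2.boundingRect(k))
x,y,w,h=cv2.boundingRect(k);print(plane(c,x+w/2,y+h/2,.03),plane(c,*e[0],.03), 'dia', np.linalg.norm(plane(c,x,y,.03)-plane(c,x+w,y,.03)))
k=big(low,205,272,225,290); R=cv2.minAreaRect(k);print('camera',R)
cv2.imwrite('pics/crop1.png',cv2.resize(im[190:300,190:420],(800,383),interpolation=cv2.INTER_CUBIC))
E
```

```text
Traceback (most recent call last):
ValueError: max() iterable argument is empty
```

```bash
python3 - <<'E'
from h import *
c=optics.calibration('wrist'); im=cv2.imread('pics/w1.png'); g=cv2.cvtColor(im,cv2.COLOR_BGR2GRAY); hsv=cv2.cvtColor(im,cv2.COLOR_BGR2HSV)
print(im[87,272],im[60,240],im[130,290],im[232,347],im[262,240],im[240,235],im[200,290],im[50,100])
def big(m,x0,x1,y0,y1):
    n=np.zeros_like(m); n[y0:y1,x0:x1]=m[y0:y1,x0:x1]
    return max(cv2.findContours(n,cv2.RETR_EXTERNAL,cv2.CHAIN_APPROX_NONE)[0],key=cv2.contourArea)
k=big(cv2.inRange(g,0,80),240,305,55,125); (u,v),r=cv2.minEnclosingCircle(k)
x,y,w,h=cv2.boundingRect(k)
print('cap',u,v,r,(x,y,w,h),plane(c,x+w/2,y+h/2,.059),'dia',np.linalg.norm(plane(c,x,v,.059)-plane(c,x+w,v,.059)),np.linalg.norm(plane(c,u,y,.059)-plane(c,u,y+h,.059)))
low=cv2.inRange(hsv,(0,0,60),(179,110,255))
k=big(low,200,345,15,150); R=cv2.minAreaRect(k)
b=np.array([plane(c,*p,.035)[:2] for p in cv2.boxPoints(R)]); print('port',b.mean(0),[np.linalg.norm(b[i]-b[i-1]) for i in range(2)],np.degrees(np.arctan2(*(b[1]-b[0])[::-1])))
k=big(low,335,410,195,270)
x,y,w,h=cv2.boundingRect(k);print('collar',(x,y,w,h),plane(c,x+w/2,y+h/2,.03), 'dia', np.linalg.norm(plane(c,x,y,.03)-plane(c,x+w,y,.03)))
k=big(low,205,272,225,290); R=cv2.minAreaRect(k);print('camera',R)
cv2.imwrite('pics/crop1.png',cv2.resize(im[190:300,190:420],(800,383),interpolation=cv2.INTER_CUBIC))
E
```

```text
[73 69 67] [189 204 205] [120 127 125] [94 91 86] [59 46 38] [92 82 75] [172 119  37] [176 121  33]
cap 272.0 87.0 27.802976608276367 (246, 60, 53, 55) [ 0.63694454 -0.14730438  0.059     ] dia 0.049526732828233985 0.048753101223686236
port [ 0.63178163 -0.14843473] [np.float64(0.10219488557868266), np.float64(0.08845705601485418)] -73.72313436394866
collar (344, 205, 54, 56) [ 0.47821862 -0.25163114  0.03      ] dia 0.06109268545715482
camera ((242.19601440429688, 255.6719970703125), (44.63192367553711, 48.12018966674805), 10.304845809936523)
```

View pics/crop1.png

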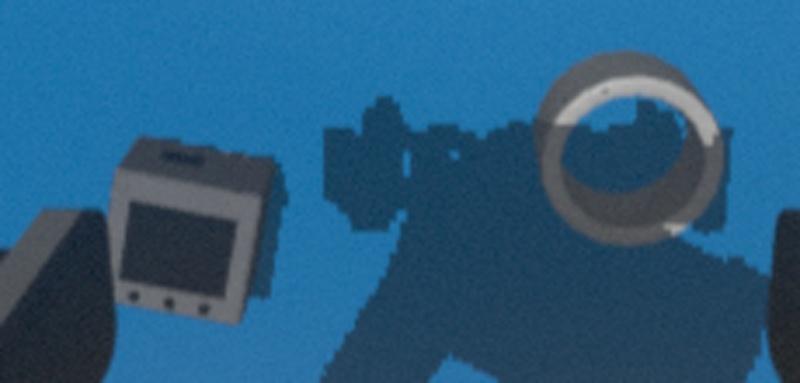

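Cap diameter reads 49 mm, close to the true 50 mm, centred at (0.636, -0.147), and its height is consistent. The collar reads 61 mm, close to 62 mm, at (0.478, -0.252). Next I grasp the cap.

```bash
python3 -m jog '[{"linear":[0.72,-0.34,0],"roll":0},{"linear":[0.72,-0.34,0],"roll":0},{"linear":[0.72,-0.34,0],"roll":0},{"linear":[0,0,0.8],"roll":0},{"linear":[0,0,0.8],"roll":0},{"linear":[0,0,0.8],"roll":0},{"linear":[0,0,0.8],"roll":0},{"linear":[0,0,0.8],"roll":0},{"linear":[0,0,0.6],"roll":0},{"linear":[0,0,0],"roll":0}]'
python3 -m jog '[{"linear":[0,0,0],"roll":0},{"linear":[0,0,0],"roll":0},{"linear":[0,0,0],"roll":0},{"linear":[0,0,0],"roll":0},{"linear":[0,0,0],"roll":0},{"linear":[0,0,0],"roll":0},{"linear":[0,0,0],"roll":0},{"linear":[0,0,0],"roll":0}]' -1 30
```

```text
time_s: 2.7
position: [0.6341, -0.1476, 0.0424]
tool_rot: [[1.0, -0.002, -0.009], [-0.002, -1.0, 0.004], [-0.009, -0.004, -1.0]]
ft_force: [-1.1, -0.1, -0.4]
grip_width: 0.0855
gripper_force: 0.0
time_s: 3.37
position: [0.6381, -0.1476, 0.05]
tool_rot: [[1.0, 0.0, 0.004], [0.0, -1.0, -0.002], [0.004, 0.002, -1.0]]
ft_force: [-0.8, -0.4, 5.6]
grip_width: 0.0481
gripper_force: 30.4
```

```bash
python3 -m jog '[{"linear":[0,0,-0.5],"roll":0},{"linear":[0,0,-0.7],"roll":0},{"linear":[0,0,-0.9],"roll":0},{"linear":[0,0,-0.9],"roll":0},{"linear":[0,0,-0.9],"roll":0},{"linear":[0,-1,0],"roll":0},{"linear":[0,-1,0],"roll":0},{"linear":[0,-1,0],"roll":0},{"linear":[0,0,0],"roll":0},{"linear":[0,0,0],"roll":0},{"linear":[0,0,0],"roll":0}]'
python3 - <<'E'
from h import *
c=optics.calibration('wrist'); im=optics.get_image('wrist'); cv2.imwrite('pics/w2.png',im[:,:,::-1])
np.save('pics/w2.npy',c['T']); s=env.observe();print(s['position'],s['ft_force'],s['grip_width'])
im=optics.get_image('scene');cv2.imwrite('pics/s2.png',im[:,:,::-1])
a=im[60:260,180:420,::-1]; b=cv2.imread('pics/w2.png')
cv2.imwrite('pics/v2.png',np.vstack([cv2.resize(a,(480,400)),b])[:, :] if 0 else np.hstack([cv2.resize(a,(320,267)),cv2.resize(b,(427,267))]))
E
```

```text
time_s: 4.28
position: [0.6373, -0.0273, 0.2045]
tool_rot: [[1.0, 0.0, 0.002], [0.0, -1.0, -0.001], [0.002, 0.001, -1.0]]
ft_force: [-0.3, -0.4, 0.6]
grip_width: 0.048
gripper_force: 31.5
[ 0.6373038  -0.02798925  0.20414268] [-0.14485335 -0.53637029 -0.06903004] 0.04812479905416165
```

View pics/v2.png

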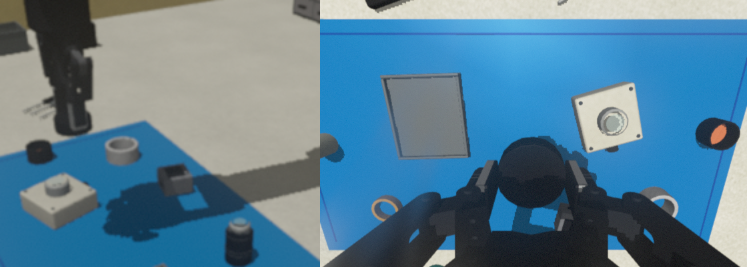

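The cap is held. The wrist view shows the bare stub at about (438,183) and the tray around (158,172). I'll measure both.

```bash
python3 - <<'E'
from h import *
c=optics.calibration('wrist'); c['T']=np.load('pics/w2.npy'); im=cv2.imread('pics/w2.png'); g=cv2.cvtColor(im,cv2.COLOR_BGR2GRAY); hsv=cv2.cvtColor(im,cv2.COLOR_BGR2HSV)
low=cv2.inRange(hsv,(0,0,40),(179,110,255))
def big(m,x0,x1,y0,y1):
    n=np.zeros_like(m); n[y0:y1,x0:x1]=m[y0:y1,x0:x1]
    return max(cv2.findContours(n,cv2.RETR_EXTERNAL,cv2.CHAIN_APPROX_NONE)[0],key=cv2.contourArea)
def rect(k,z):
    b=np.array([plane(c,*p,z)[:2] for p in cv2.boxPoints(cv2.minAreaRect(k))])
    print(b.mean(0).round(4),[np.linalg.norm(b[i]-b[i-1]).round(4) for i in (1,2)],np.degrees(np.arctan2(*(b[1]-b[0])[::-1])).round(1))
print('tray');rect(big(low,80,235,95,250),.012)
m=cv2.inRange(hsv,(0,0,150),(179,110,255)); print('port');rect(big(m,360,500,110,235),.035)
w=g[140:225,395:485]
C=cv2.HoughCircles(cv2.GaussianBlur(cv2.resize(w,None,fx=4,fy=4,interpolation=cv2.INTER_CUBIC),(0,0),2),cv2.HOUGH_GRADIENT,1,40,param1=60,param2=25,minRadius=50,maxRadius=110)
for x,y,r in C[0][:5]:
    u,v=395+x/4,140+y/4; print(u,v,r/4,plane(c,u,v,.055).round(4), 'R',np.linalg.norm(plane(c,u,v,.055)-plane(c,u+r/4,v,.055)).round(4))
cv2.imwrite('pics/st.png',np.hstack([cv2.resize(im[100:240,350:510],(480,420)),cv2.cvtColor(cv2.resize(m[100:240,350:510],(300,420)),cv2.COLOR_GRAY2BGR)]))
E
```

```text
tray
[0.633  0.1439] [np.float64(0.1229), np.float64(0.1473)] -83.7
port
[ 0.6394 -0.146 ] [np.float64(0.0894), np.float64(0.0907)] -74.9
436.875 182.375 21.975 [ 0.6388 -0.1407  0.055 ] R 0.0207
446.375 185.625 17.475 [ 0.6356 -0.15    0.055 ] R 0.0165
```

View pics/st.png

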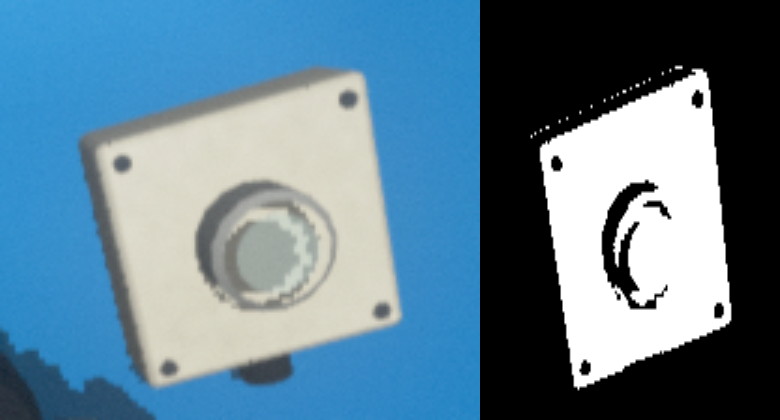

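Port centre from the 89 x 91 mm block outline is (0.639, -0.146); the cap, taken earlier, gave (0.636, -0.147). They agree within calibration. The tray centre is (0.633, 0.144). Placing the cap there.

```bash
python3 -m jog '[{"linear":[-0.02,-0.85,0],"roll":0},{"linear":[-0.02,-0.85,0],"roll":0},{"linear":[-0.02,-0.85,0],"roll":0},{"linear":[-0.02,-0.85,0],"roll":0},{"linear":[-0.02,-0.85,0],"roll":0},{"linear":[0,0,0.9],"roll":0},{"linear":[0,0,0.9],"roll":0},{"linear":[0,0,0.9],"roll":0},{"linear":[0,0,0.9],"roll":0},{"linear":[0,0,0.6],"roll":0},{"linear":[0,0,0],"roll":0},{"linear":[0,0,0],"roll":0}]'
python3 -m jog '[{"linear":[0,0,0.2],"roll":0},{"linear":[0,0,0.15],"roll":0},{"linear":[0,0,0.1],"roll":0},{"linear":[0,0,0],"roll":0},{"linear":[0,0,0],"roll":0}]'
python3 - <<'E'
from h import *
c=optics.calibration('wrist'); c['T']=np.load('pics/w2.npy')
print('screws',np.mean([plane(c,350+u/3,100+v/3,.035) for u,v in [(122,163),(348,99),(382,311),(169,369)]],0))
E
```

```text
time_s: 5.38
position: [0.6334, 0.1419, 0.0351]
tool_rot: [[1.0, -0.001, -0.001], [-0.001, -1.0, -0.0], [-0.001, 0.0, -1.0]]
ft_force: [-0.6, 0.1, -0.1]
grip_width: 0.0482
gripper_force: 31.5
time_s: 5.8
position: [0.6333, 0.1429, 0.0177]
tool_rot: [[1.0, 0.0, 0.0], [0.0, -1.0, 0.0], [0.0, -0.0, -1.0]]
ft_force: [-0.4, 0.0, 0.6]
grip_width: 0.048
gripper_force: 31.5
screws [ 0.63674657 -0.14627887  0.035     ]
```

```bash
python3 -m jog '[{"linear":[0,0,0.05],"roll":0},{"linear":[0,0,0.05],"roll":0},{"linear":[0,0,0],"roll":0}]';python3 -m jog '[{"linear":[0,0,0.05],"roll":0},{"linear":[0,0,0],"roll":0}]';
```

```text
time_s: 6.05
position: [0.6335, 0.143, 0.0141]
tool_rot: [[1.0, 0.0, 0.001], [0.0, -1.0, 0.0], [0.001, -0.0, -1.0]]
ft_force: [-1.2, 0.2, 4.2]
grip_width: 0.048
gripper_force: 31.8
time_s: 6.22
position: [0.6335, 0.143, 0.0139]
tool_rot: [[1.0, 0.0, 0.002], [0.0, -1.0, -0.0], [0.002, 0.0, -1.0]]
ft_force: [-6.2, -0.6, 17.6]
grip_width: 0.0481
gripper_force: 33.0
```

Contact came at 0.014, exactly where predicted. I'm releasing partway and lifting.

```bash
python3 -m jog '[{"linear":[0,0,-0.07],"roll":0},{"linear":[0,0,0],"roll":0},{"linear":[0,0,0],"roll":0},{"linear":[0,0,0],"roll":0},{"linear":[0,0,0],"roll":0}]' 0.5
python3 -m jog '[{"linear":[0,0,-0.3],"roll":0},{"linear":[0,0,-0.8],"roll":0},{"linear":[0,0,-0.8],"roll":0},{"linear":[0,0,-0.9],"roll":0},{"linear":[0,0,-0.9],"roll":0},{"linear":[-0.8,0,-0.4],"roll":0},{"linear":[-0.8,0,-0.4],"roll":0},{"linear":[-0.8,0,0],"roll":0},{"linear":[-0.8,0,0],"roll":0},{"linear":[0,0,0],"roll":0},{"linear":[0,0,0],"roll":0},{"linear":[0,0,0],"roll":0}]'
python3 - <<'E'
from h import *
c=optics.calibration('wrist'); im=optics.get_image('wrist'); cv2.imwrite('pics/w3.png',im[:,:,::-1])
np.save('pics/w3.npy',c['T']); s=env.observe();print(s['position'],s['ft_force'],s['grip_width'])
E
```

```text
time_s: 6.63
position: [0.6331, 0.1429, 0.0138]
tool_rot: [[1.0, 0.0, -0.001], [0.0, -1.0, -0.0], [-0.001, 0.0, -1.0]]
ft_force: [-0.5, -0.1, -0.7]
grip_width: 0.0642
gripper_force: 0.0
time_s: 7.63
position: [0.506, 0.1429, 0.195]
tool_rot: [[1.0, 0.0, 0.002], [0.0, -1.0, 0.0], [0.002, -0.0, -1.0]]
ft_force: [0.3, 1.0, 0.3]
grip_width: 0.0642
gripper_force: 0.0
[0.50623299 0.1428293  0.19458379] [-0.68175836  0.05646102 -0.30561909] 0.06441976255671598
```

View pics/w3.png

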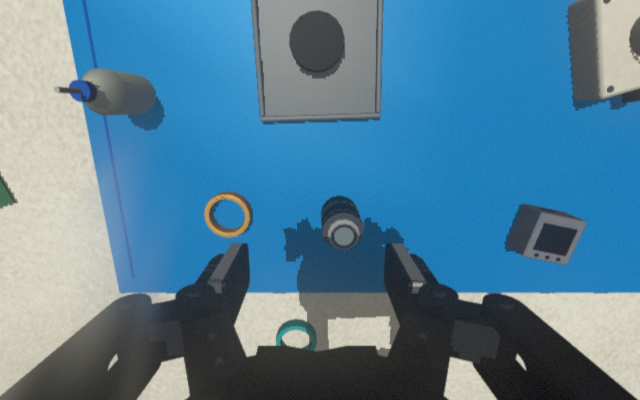

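The cap lies flat in the tray at (317,42). The brass ring is at (228,215), the tube's end disc at (344,235) and the camera at (545,233). Measuring those three.

```bash
python3 - <<'E'
from h import *
c=optics.calibration('wrist'); c['T']=np.load('pics/w3.npy'); im=cv2.imread('pics/w3.png'); g=cv2.cvtColor(im,cv2.COLOR_BGR2GRAY); hsv=cv2.cvtColor(im,cv2.COLOR_BGR2HSV)
def big(m,x0,x1,y0,y1):
    n=np.zeros_like(m); n[y0:y1,x0:x1]=m[y0:y1,x0:x1]
    return max(cv2.findContours(n,cv2.RETR_EXTERNAL,cv2.CHAIN_APPROX_NONE)[0],key=cv2.contourArea)
def box(n,k,z):
    x,y,w,h=cv2.boundingRect(k);print(n,(x,y,w,h),plane(c,x+w/2,y+h/2,z).round(4),[np.linalg.norm(plane(c,x,y,z)-plane(c,x+a*w,y+(1-a)*h,z)).round(4) for a in (1,0)])
box('brass',big(cv2.inRange(hsv,(8,100,80),(30,255,255)),195,260,185,245),.007)
print(im[235,344],im[250,344],im[200,340],im[215,530],im[205,540],im[235,580],im[260,570])
m=cv2.inRange(hsv,(0,0,105),(179,100,255)); box('tubeTop',big(m,315,370,215,262),.066)
print(plane(c,344,235,.068))
cv2.imwrite('pics/cr3.png',np.hstack([cv2.resize(im[185:285,490:600],(440,400),interpolation=cv2.INTER_CUBIC),cv2.resize(im[185:260,310:375],(347,400),interpolation=cv2.INTER_CUBIC)]))
E
```

```text
brass (205, 194, 45, 43) [0.4608 0.2407 0.007 ] [np.float64(0.0484), np.float64(0.0502)]
[127 126 114] [100  71  35] [70 53 32] [75 65 55] [182 124  34] [136 116  99] [184 127  39]
tubeTop (334, 227, 20, 18) [0.4616 0.1177 0.066 ] [np.float64(0.0182), np.float64(0.0179)]
[0.46347441 0.11795528 0.068     ]
```

View pics/cr3.png

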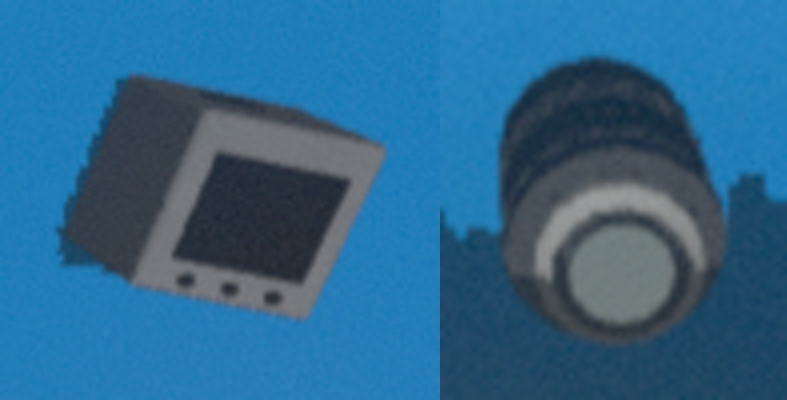

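```bash
python3 - <<'E'
from h import *
c=optics.calibration('wrist')
for n,pts,s,o in (('w3',[(203,108),(387,148),(305,320),(133,283)],4,(490,185)),('w1',[(120,168),(264,194),(240,323),(112,302)],3.478,(190,190))):
    T=np.load(f'pics/{n}.npy'); c['T']=T.reshape(4,4)
    b=np.array([plane(c,o[0]+u/s,o[1]+v/s,.037)[:2] for u,v in pts])
    print(n,b.mean(0).round(4),[(np.linalg.norm(b[i]-b[i-1]).round(4),np.degrees(np.arctan2(*(b[i]-b[i-1])[::-1])).round(1)) for i in range(4)])
E
```

```text
w3 [ 0.4458 -0.0996] [(np.float64(0.0487), np.float64(-10.4)), (np.float64(0.0495), np.float64(-102.4)), (np.float64(0.049), np.float64(168.0)), (np.float64(0.0481), np.float64(77.2))]
w1 [ 0.4459 -0.102 ] [(np.float64(0.0499), np.float64(-7.7)), (np.float64(0.0478), np.float64(-101.2)), (np.float64(0.0494), np.float64(167.9)), (np.float64(0.044), np.float64(79.4))]
```

The camera is at (0.446, -0.100), its sides turned by -12°. Next is the collar: I hover above it and re-measure, because the silhouette bounding box includes its side wall.

```bash
python3 -m jog '[{"linear":[-0.07,0.9,0],"roll":0},{"linear":[-0.07,0.9,0],"roll":0},{"linear":[-0.07,0.9,0],"roll":0},{"linear":[-0.07,0.9,0],"roll":0},{"linear":[-0.07,0.9,0],"roll":0},{"linear":[-0.07,0.9,0],"roll":0},{"linear":[-0.07,0.9,0],"roll":0},{"linear":[-0.07,0.9,0],"roll":0},{"linear":[-0.07,0.9,0],"roll":0},{"linear":[-0.07,0.9,0],"roll":0},{"linear":[-0.07,0.9,0],"roll":0},{"linear":[0,0,0],"roll":0}]' 1
python3 -m jog '[{"linear":[0,0,0],"roll":0},{"linear":[0,0,0],"roll":0}]'
python3 - <<'E'
from h import *
c=optics.calibration('wrist'); im=optics.get_image('wrist'); cv2.imwrite('pics/w4.png',im[:,:,::-1])
np.save('pics/w4.npy',c['T']); s=env.observe();print(s['position'],s['ft_force'],s['grip_width'])
u,v=proj(c,(.475,-.252,.03)); print(u,v); u,v=int(u),int(v)
b=im[max(v-70,0):v+70,u-90:u+90,::-1]; print(max(v-70,0),u-90); cv2.imwrite('pics/cr4.png',cv2.resize(b,None,fx=4,fy=4,interpolation=cv2.INTER_CUBIC))
E
```

```text
time_s: 8.68
position: [0.4746, -0.2596, 0.1935]
tool_rot: [[1.0, -0.005, 0.0], [-0.005, -1.0, -0.002], [0.0, 0.002, -1.0]]
ft_force: [-0.5, 0.2, -0.7]
grip_width: 0.0854
gripper_force: 0.0
time_s: 8.85
position: [0.4747, -0.2532, 0.1937]
tool_rot: [[1.0, -0.0, -0.0], [-0.0, -1.0, 0.001], [-0.0, -0.001, -1.0]]
ft_force: [-0.0, 0.5, 0.2]
grip_width: 0.0854
gripper_force: 0.0
[ 0.47478989 -0.25265712  0.19394951] [0.26315188 0.60543663 0.68001884] 0.08536537293205129
315.49270666799924 179.8022294465189
109 225
```

View pics/cr4.png

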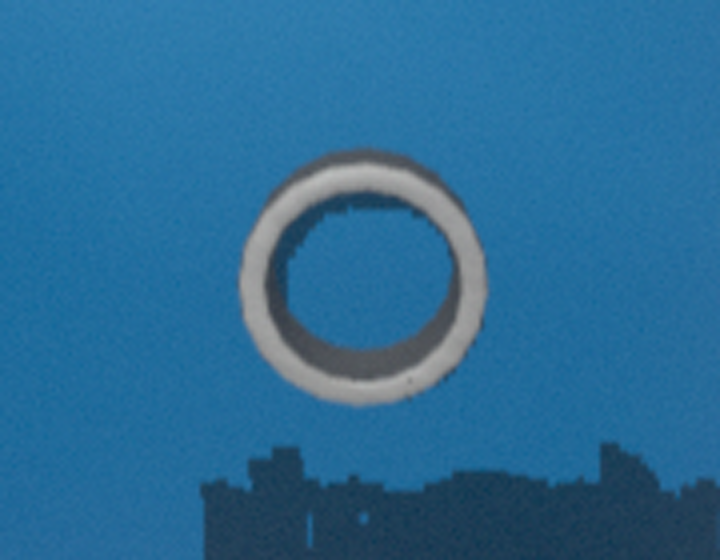

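The collar's top ring is centred at (316.1,180.1), against a predicted (315.5,179.8), so it lies at (0.475, -0.252), directly under the TCP. Descend, grip and lift.

```bash
python3 -m jog '[{"linear":[0,0,0.9],"roll":0},{"linear":[0,0,0.9],"roll":0},{"linear":[0,0,0.9],"roll":0},{"linear":[0,0,0.9],"roll":0},{"linear":[0,0,0.6],"roll":0},{"linear":[0,0,0.4],"roll":0},{"linear":[0,0,0],"roll":0},{"linear":[0,0,0],"roll":0}]'
python3 -m jog '[{"linear":[0,0,0],"roll":0},{"linear":[0,0,0],"roll":0},{"linear":[0,0,0],"roll":0},{"linear":[0,0,0],"roll":0},{"linear":[0,0,0],"roll":0},{"linear":[0,0,0],"roll":0}]' -1 40
```

```text
time_s: 9.57
position: [0.4748, -0.2523, 0.0102]
tool_rot: [[1.0, 0.002, -0.001], [0.002, -1.0, 0.001], [-0.001, -0.001, -1.0]]
ft_force: [-0.2, -0.7, -0.3]
grip_width: 0.0854
gripper_force: 0.0
time_s: 10.07
position: [0.4752, -0.2533, 0.0119]
tool_rot: [[1.0, 0.0, 0.003], [0.0, -1.0, -0.002], [0.003, 0.002, -1.0]]
ft_force: [0.6, 2.0, 6.8]
grip_width: 0.0593
gripper_force: 44.9
```

```bash
python3 -m jog '[{"linear":[0,0,-0.6],"roll":0},{"linear":[0,0,-0.8],"roll":0},{"linear":[0,0,-0.8],"roll":0},{"linear":[0,0,-0.8],"roll":0},{"linear":[0.8,-0.53,0],"roll":0},{"linear":[0.8,-0.53,0],"roll":0},{"linear":[0.8,-0.53,0],"roll":0},{"linear":[0.8,-0.53,0],"roll":0},{"linear":[0.8,-0.53,0],"roll":0},{"linear":[0,0,0],"roll":0},{"linear":[0,0,0],"roll":0},{"linear":[0,0,0],"roll":0}]'
python3 - <<'E'
from h import *
s=env.observe();print(s['position'],s['ft_force'],s['grip_width'])
c=optics.calibration('wrist'); im=optics.get_image('wrist'); 
a=optics.get_image('scene')[120:270,150:350]
cv2.imwrite('pics/v5.png',np.hstack([im,cv2.resize(a,(160,400))])[:,:,::-1]) if 0 else cv2.imwrite('pics/v5.png',np.hstack([cv2.resize(im,(430,269)),cv2.resize(a,(359,269))])[:,:,::-1])
E
```

```text
time_s: 11.07
position: [0.634, -0.1471, 0.1305]
tool_rot: [[1.0, 0.0, -0.0], [0.0, -1.0, -0.0], [-0.0, 0.0, -1.0]]
ft_force: [0.7, -0.4, -0.7]
grip_width: 0.0597
gripper_force: 46.3
[ 0.6339643  -0.14714627  0.13051872] [ 0.68775838 -0.42142908 -0.66653404] 0.0597282638765608
```

View pics/v5.png

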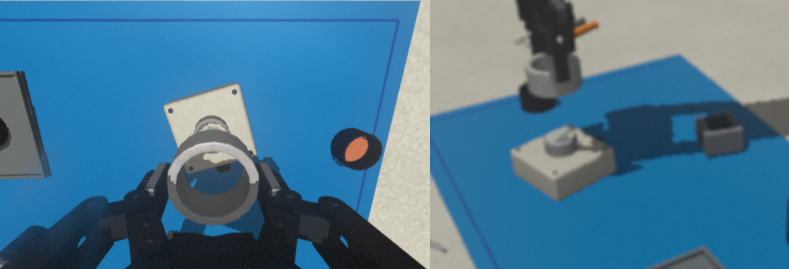

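The collar is held level above the stub. The lateral correction is +3 mm in x; then I lower it.

```bash
python3 -m jog '[{"linear":[0.08,-0.01,0],"roll":0},{"linear":[0,0,0.3],"roll":0},{"linear":[0,0,0.3],"roll":0},{"linear":[0,0,0.3],"roll":0},{"linear":[0,0,0.3],"roll":0},{"linear":[0,0,0.2],"roll":0},{"linear":[0,0,0],"roll":0}]'
python3 -m jog '[{"linear":[0,0,0.2],"roll":0},{"linear":[0,0,0.2],"roll":0},{"linear":[0,0,0.1],"roll":0},{"linear":[0,0,0],"roll":0},{"linear":[0,0,0],"roll":0}]'
```

```text
time_s: 11.75
position: [0.6367, -0.147, 0.0726]
tool_rot: [[1.0, -0.001, -0.003], [-0.001, -1.0, 0.001], [-0.003, -0.001, -1.0]]
ft_force: [-1.1, 1.1, -1.5]
grip_width: 0.0595
gripper_force: 46.3
time_s: 12.17
position: [0.6376, -0.1467, 0.054]
tool_rot: [[1.0, 0.0, -0.0], [0.0, -1.0, 0.0], [-0.0, -0.0, -1.0]]
ft_force: [-0.2, 0.4, -1.6]
grip_width: 0.0591
gripper_force: 46.3
```

```bash
python3 -m jog '[{"linear":[0,0,0.1],"roll":0},{"linear":[0,0,0.06],"roll":0},{"linear":[0,0,0],"roll":0},{"linear":[0,0,0],"roll":0}]'
```

```text
time_s: 12.5
position: [0.6376, -0.1467, 0.0476]
tool_rot: [[1.0, 0.0, -0.0], [0.0, -1.0, 0.0], [-0.0, -0.0, -1.0]]
ft_force: [0.4, -0.5, -0.8]
grip_width: 0.0595
gripper_force: 46.3
```

```bash
python3 -m jog '[{"linear":[0,0,0.04],"roll":0},{"linear":[0,0,0],"roll":0}]'
```

```text
time_s: 12.67
position: [0.6378, -0.1467, 0.047]
tool_rot: [[1.0, 0.0, 0.001], [0.0, -1.0, -0.0], [0.001, 0.0, -1.0]]
ft_force: [-1.7, 0.8, 4.3]
grip_width: 0.0593
gripper_force: 46.9
```

```bash
python3 -m jog '[{"linear":[0,0,-0.03],"roll":0},{"linear":[0,0,0],"roll":0},{"linear":[0,0,0],"roll":0},{"linear":[0,0,0],"roll":0},{"linear":[0,0,0],"roll":0},{"linear":[0,0,-0.3],"roll":0},{"linear":[0,0,-0.7],"roll":0},{"linear":[0,0,-0.9],"roll":0},{"linear":[0,0,-0.9],"roll":0},{"linear":[0,0,-1],"roll":0}]' 1
python3 -m jog '[{"linear":[-0.546,-0.83,0],"roll":0},{"linear":[-0.546,-0.83,0],"roll":0},{"linear":[-0.546,-0.83,0],"roll":0},{"linear":[-0.546,-0.83,0],"roll":0},{"linear":[-0.546,-0.83,0],"roll":0},{"linear":[-0.546,-0.83,0],"roll":0},{"linear":[-0.546,-0.83,0],"roll":0},{"linear":[-0.546,-0.83,0],"roll":0},{"linear":[0,0,0],"roll":0},{"linear":[0,0,0],"roll":0},{"linear":[0,0,0],"roll":0}]'
python3 - <<'E'
from h import *
c=optics.calibration('wrist'); im=optics.get_image('wrist')[:,:,::-1].copy(); cv2.imwrite('pics/w6.png',im); np.save('pics/w6.npy',c['T'])
s=env.observe();print(s['position'],s['grip_width'])
u,v=proj(c,(.463,.118,.068)).astype(int); print('pred',proj(c,(.463,.118,.068)), im[v,u])
hsv=cv2.cvtColor(im,cv2.COLOR_BGR2HSV); x0,y0=u-40,v-40
m=cv2.inRange(hsv,(0,0,90),(179,120,255))[y0:v+40,x0:u+40]
for k in cv2.findContours(m,cv2.RETR_LIST,cv2.CHAIN_APPROX_NONE)[0]:
    if cv2.contourArea(k)>100:
        x,y,w,h=cv2.boundingRect(k); p=(x0+x+w/2-.5,y0+y+h/2-.5); print((x,y,w,h),p,plane(c,*p,.068).round(4),'dia',np.linalg.norm(plane(c,x0+x,v,.068)-plane(c,x0+x+w,v,.068)).round(4))
E
```

```text
time_s: 13.5
position: [0.6371, -0.1465, 0.2013]
tool_rot: [[1.0, 0.0, -0.001], [0.0, -1.0, 0.0], [-0.001, -0.0, -1.0]]
ft_force: [0.4, 0.3, -0.7]
grip_width: 0.0854
gripper_force: 0.0
time_s: 14.42
position: [0.4633, 0.1187, 0.2001]
tool_rot: [[1.0, 0.0, 0.002], [0.0, -1.0, -0.0], [0.002, 0.0, -1.0]]
ft_force: [0.5, -0.6, 0.3]
grip_width: 0.0856
gripper_force: 0.0
[0.4635717 0.1182518 0.1998016] 0.08553175464119624
pred [317.42736453 188.82405233] [118 114 100]
(30, 31, 21, 21) (np.float64(317.0), np.float64(189.0)) [0.4628 0.1184 0.068 ] dia 0.0187
(26, 28, 28, 27) (np.float64(316.5), np.float64(189.0)) [0.4628 0.1188 0.068 ] dia 0.0249
(21, 22, 36, 36) (np.float64(315.5), np.float64(187.5)) [0.4642 0.1197 0.068 ] dia 0.0321
```

The tube is at (0.463, 0.119), under the TCP. Grip it.

```bash
python3 -m jog '[{"linear":[0,0,0.9],"roll":0},{"linear":[0,0,0.9],"roll":0},{"linear":[0,0,0.9],"roll":0},{"linear":[0,0,0.9],"roll":0},{"linear":[0,0,0.5],"roll":0},{"linear":[0,0,0.2],"roll":0},{"linear":[0,0,0],"roll":0},{"linear":[0,0,0],"roll":0}]'
python3 -m jog '[{"linear":[0,0,0],"roll":0},{"linear":[0,0,0],"roll":0},{"linear":[0,0,0],"roll":0},{"linear":[0,0,0],"roll":0},{"linear":[0,0,0],"roll":0},{"linear":[0,0,0],"roll":0},{"linear":[0,0,0],"roll":0}]' -1 40
python3 -m jog '[{"linear":[0,0,-0.5],"roll":0},{"linear":[0,0,-0.8],"roll":0},{"linear":[0,0,-0.9],"roll":0},{"linear":[0,0,-0.9],"roll":0},{"linear":[0,0,-0.9],"roll":0},{"linear":[0,0,0],"roll":0},{"linear":[0,0,0],"roll":0}]'
```

```text
time_s: 15.13
position: [0.4638, 0.1183, 0.028]
tool_rot: [[1.0, -0.001, 0.001], [-0.001, -1.0, -0.0], [0.001, 0.0, -1.0]]
ft_force: [-0.3, 0.0, 0.7]
grip_width: 0.0852
gripper_force: 0.0
time_s: 15.72
position: [0.4633, 0.119, 0.0283]
tool_rot: [[1.0, 0.0, 0.002], [0.0, -1.0, 0.0], [0.002, -0.0, -1.0]]
ft_force: [-1.1, -0.4, 6.4]
grip_width: 0.0392
gripper_force: 39.5
time_s: 16.3
position: [0.4633, 0.119, 0.1889]
tool_rot: [[1.0, 0.0, 0.004], [0.0, -1.0, 0.0], [0.004, -0.0, -1.0]]
ft_force: [0.1, 0.1, -2.1]
grip_width: 0.0388
gripper_force: 41.0
```

```bash
python3 -m jog '[{"linear":[0.544,0.83,0],"roll":0},{"linear":[0.544,0.83,0],"roll":0},{"linear":[0.544,0.83,0],"roll":0},{"linear":[0.544,0.83,0],"roll":0},{"linear":[0.544,0.83,0],"roll":0},{"linear":[0.544,0.83,0],"roll":0},{"linear":[0.544,0.83,0],"roll":0},{"linear":[0.544,0.83,0],"roll":0},{"linear":[0,0,0],"roll":0},{"linear":[0,0,0],"roll":0},{"linear":[0,0,0],"roll":0}]'
python3 - <<'E'
from h import *
s=env.observe();print(s['position'],s['ft_force'],s['grip_width'])
im=optics.get_image('wrist')[:,:,::-1]; a=optics.get_image('scene')[90:260,140:340,::-1]; b=optics.get_image('side')[80:210,260:420,::-1]
cv2.imwrite('pics/v7.png',np.hstack([cv2.resize(a,(400,340)),cv2.resize(b,(400,340))]))
E
```

```text
time_s: 17.22
position: [0.6363, -0.1462, 0.1854]
tool_rot: [[1.0, 0.0, -0.003], [0.0, -1.0, 0.002], [-0.003, -0.002, -1.0]]
ft_force: [-0.4, 1.0, -2.8]
grip_width: 0.039
gripper_force: 41.2
[ 0.63625785 -0.1461752   0.18541398] [-0.36812254  1.03893654 -2.83497184] 0.03897646186282447
```

View pics/v7.png

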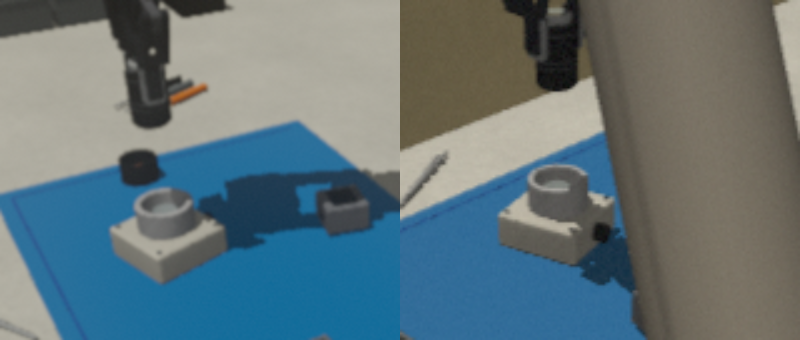

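Both views show the collar seated on the port and the tube held upright. Lowering.

```bash
python3 -m jog '[{"linear":[0.03,0.01,0.4],"roll":0},{"linear":[0,0,0.5],"roll":0},{"linear":[0,0,0.5],"roll":0},{"linear":[0,0,0.4],"roll":0},{"linear":[0,0,0.3],"roll":0},{"linear":[0,0,0.1],"roll":0},{"linear":[0,0,0],"roll":0},{"linear":[0,0,0],"roll":0}]'
python3 -m jog '[{"linear":[0,0,0.1],"roll":0},{"linear":[0,0,0.1],"roll":0},{"linear":[0,0,0],"roll":0}]'
```

```text
time_s: 18.03
position: [0.6384, -0.1467, 0.1002]
tool_rot: [[1.0, 0.001, 0.001], [0.001, -1.0, -0.0], [0.001, 0.0, -1.0]]
ft_force: [-0.2, 0.3, -2.1]
grip_width: 0.0389
gripper_force: 41.2
time_s: 18.28
position: [0.6379, -0.1469, 0.0909]
tool_rot: [[1.0, 0.0, -0.001], [0.0, -1.0, 0.0], [-0.001, -0.0, -1.0]]
ft_force: [-0.2, -0.1, -2.1]
grip_width: 0.0393
gripper_force: 41.2
```

Foot at about 0.063, already inside the collar, and no force. Finish the insertion.

```bash
python3 -m jog '[{"linear":[0,0,0.1],"roll":0},{"linear":[0,0,0.07],"roll":0},{"linear":[0,0,0],"roll":0},{"linear":[0,0,0],"roll":0}]'
python3 -m jog '[{"linear":[0,0,0.04],"roll":0},{"linear":[0,0,0],"roll":0}]'
```

```text
time_s: 18.62
position: [0.6381, -0.1471, 0.0843]
tool_rot: [[1.0, 0.0, -0.0], [0.0, -1.0, 0.0], [-0.0, -0.0, -1.0]]
ft_force: [0.6, -0.8, -1.9]
grip_width: 0.0388
gripper_force: 41.2
time_s: 18.78
position: [0.6384, -0.1472, 0.0834]
tool_rot: [[1.0, 0.0, 0.001], [0.0, -1.0, -0.0], [0.001, 0.0, -1.0]]
ft_force: [-0.3, -0.0, 0.7]
grip_width: 0.0387
gripper_force: 41.4
```

```bash
python3 -m jog '[{"linear":[0,0,0.02],"roll":0},{"linear":[0,0,0],"roll":0},{"linear":[0,0,0],"roll":0},{"linear":[0,0,0],"roll":0},{"linear":[0,0,0],"roll":0},{"linear":[0,0,0],"roll":0},{"linear":[0,0,-0.4],"roll":0},{"linear":[0,0,-0.8],"roll":0},{"linear":[0,0,-0.9],"roll":0},{"linear":[0,0,-0.8],"roll":0}]' 1
python3 -m jog '[{"linear":[-0.404,-0.882,0],"roll":0},{"linear":[-0.404,-0.882,0],"roll":0},{"linear":[-0.404,-0.882,0],"roll":0},{"linear":[-0.404,-0.882,0],"roll":0},{"linear":[-0.404,-0.882,0],"roll":0},{"linear":[-0.404,-0.882,0],"roll":0},{"linear":[-0.404,-0.882,0],"roll":0},{"linear":[-0.404,-0.882,0],"roll":0},{"linear":[-0.404,-0.882,0],"roll":0},{"linear":[-0.404,-0.882,0],"roll":0},{"linear":[-0.404,-0.882,0],"roll":0}]'
python3 -m jog '[{"linear":[0,0,0],"roll":0},{"linear":[0,0,0],"roll":0},{"linear":[0,0,0],"roll":0}]'
python3 - <<'E'
from h import *
c=optics.calibration('wrist'); im=optics.get_image('wrist')[:,:,::-1].copy(); cv2.imwrite('pics/w8.png',im); np.save('pics/w8.npy',c['T'])
s=env.observe();print(s['position'],s['grip_width'])
hsv=cv2.cvtColor(im,cv2.COLOR_BGR2HSV); m=cv2.inRange(hsv,(8,100,60),(30,255,255))
for k in cv2.findContours(m,cv2.RETR_LIST,cv2.CHAIN_APPROX_NONE)[0]:
    if cv2.contourArea(k)>200:
        x,y,w,h=cv2.boundingRect(k); p=(x+w/2-.5,y+h/2-.5); print((x,y,w,h),p,plane(c,*p,.007).round(4),'dia',np.linalg.norm(plane(c,x,p[1],.007)-plane(c,x+w,p[1],.007)).round(4))
E
```

```text
time_s: 19.62
position: [0.6381, -0.147, 0.2]
tool_rot: [[1.0, 0.0, 0.0], [0.0, -1.0, -0.0], [0.0, 0.0, -1.0]]
ft_force: [0.6, -0.5, -0.6]
grip_width: 0.0853
gripper_force: 0.0
time_s: 20.53
position: [0.4593, 0.2425, 0.1984]
tool_rot: [[1.0, -0.0, 0.0], [-0.0, -1.0, 0.0], [0.0, -0.0, -1.0]]
ft_force: [-0.1, 0.3, 0.8]
grip_width: 0.0854
gripper_force: 0.0
time_s: 20.78
position: [0.4606, 0.2408, 0.1982]
tool_rot: [[1.0, 0.0, 0.0], [0.0, -1.0, -0.0], [0.0, 0.0, -1.0]]
ft_force: [0.2, -1.0, -0.7]
grip_width: 0.0859
gripper_force: 0.0
[0.4608547  0.24025416 0.19814222] 0.08517574353551688
(106, 375, 45, 25) (128.0, 387.0) [0.1744 0.4891 0.007 ] dia 0.0593
(299, 154, 38, 38) (317.5, 172.5) [0.4625 0.2398 0.007 ] dia 0.0405
(295, 150, 46, 46) (317.5, 172.5) [0.4625 0.2398 0.007 ] dia 0.0491
```

The ring is at (0.4625, 0.240), diameter 49 mm with a 40 mm bore, so it's the right one. Grip it low.

```bash
python3 -m jog '[{"linear":[0.04,0,0.9],"roll":0},{"linear":[0,0,0.9],"roll":0},{"linear":[0,0,0.9],"roll":0},{"linear":[0,0,0.9],"roll":0},{"linear":[0,0,0.7],"roll":0},{"linear":[0,0,0.4],"roll":0},{"linear":[0,0,0.15],"roll":0},{"linear":[0,0,0],"roll":0},{"linear":[0,0,0],"roll":0}]'
python3 -m jog '[{"linear":[0,0,0],"roll":0},{"linear":[0,0,0],"roll":0},{"linear":[0,0,0],"roll":0},{"linear":[0,0,0],"roll":0},{"linear":[0,0,0],"roll":0},{"linear":[0,0,0],"roll":0},{"linear":[0,0,0],"roll":0}]' -1 40
```

```text
time_s: 21.58
position: [0.4629, 0.2405, 0.0048]
tool_rot: [[1.0, -0.001, 0.001], [-0.001, -1.0, 0.0], [0.001, -0.0, -1.0]]
ft_force: [-0.2, -0.5, 0.3]
grip_width: 0.0855
gripper_force: 0.0
time_s: 22.17
position: [0.4625, 0.2411, 0.0057]
tool_rot: [[1.0, 0.0, 0.002], [0.0, -1.0, 0.0], [0.002, -0.0, -1.0]]
ft_force: [-1.8, -1.9, 11.5]
grip_width: 0.0479
gripper_force: 39.3
```

```bash
python3 -m jog '[{"linear":[0,0,-0.5],"roll":0},{"linear":[0,0,-0.8],"roll":0},{"linear":[0,0,-0.9],"roll":0},{"linear":[0,0,-0.9],"roll":0},{"linear":[0,0,-0.9],"roll":0},{"linear":[0,0,-0.9],"roll":0},{"linear":[0,0,0],"roll":0}]'
python3 -m jog '[{"linear":[0.4,0.882,0],"roll":0},{"linear":[0.4,0.882,0],"roll":0},{"linear":[0.4,0.882,0],"roll":0},{"linear":[0.4,0.882,0],"roll":0},{"linear":[0.4,0.882,0],"roll":0},{"linear":[0.4,0.882,0],"roll":0},{"linear":[0.4,0.882,0],"roll":0},{"linear":[0.4,0.882,0],"roll":0},{"linear":[0.4,0.882,0],"roll":0},{"linear":[0.4,0.882,0],"roll":0},{"linear":[0.4,0.882,0],"roll":0}]'
python3 -m jog '[{"linear":[0,0,0],"roll":0},{"linear":[0,0,0],"roll":0},{"linear":[0,0,0],"roll":0}]'
python3 - <<'E'
from h import *
im=optics.get_image('wrist')[:,:,::-1]; a=optics.get_image('scene')[60:260,140:340,::-1]
cv2.imwrite('pics/v9.png',np.hstack([cv2.resize(a,(320,320)),cv2.resize(im[:,160:480],(320,400))[40:360]]))
E
```

```text
time_s: 22.75
position: [0.4642, 0.2418, 0.2074]
tool_rot: [[1.0, 0.001, 0.013], [0.0, -1.0, 0.003], [0.013, -0.003, -1.0]]
ft_force: [-0.0, -0.2, 0.2]
grip_width: 0.0479
gripper_force: 41.3
time_s: 23.67
position: [0.6383, -0.1489, 0.1999]
tool_rot: [[1.0, 0.0, -0.0], [0.0, -1.0, 0.0], [-0.0, -0.0, -1.0]]
ft_force: [0.5, 0.3, -0.9]
grip_width: 0.0475
gripper_force: 41.4
time_s: 23.92
position: [0.6377, -0.1467, 0.1997]
tool_rot: [[1.0, 0.0, -0.001], [0.0, -1.0, 0.001], [-0.001, -0.001, -1.0]]
ft_force: [0.1, -0.1, -0.4]
grip_width: 0.0478
gripper_force: 41.4
```

View pics/v9.png

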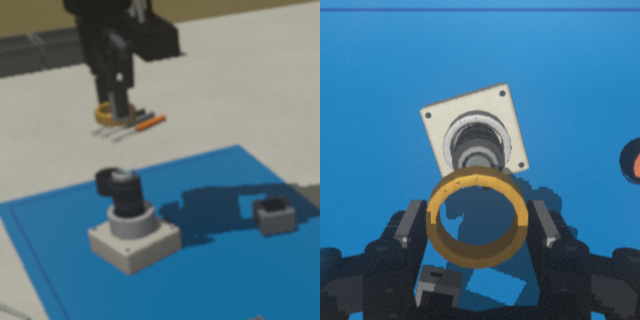

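The ring is level above the upright tube. Lowering.

```bash
python3 -m jog '[{"linear":[0.01,0.01,0.4],"roll":0},{"linear":[0,0,0.5],"roll":0},{"linear":[0,0,0.4],"roll":0},{"linear":[0,0,0.2],"roll":0},{"linear":[0,0,0],"roll":0},{"linear":[0,0,0.1],"roll":0},{"linear":[0,0,0.1],"roll":0},{"linear":[0,0,0],"roll":0},{"linear":[0,0,0],"roll":0}]'
python3 -m jog '[{"linear":[0,0,0.1],"roll":0},{"linear":[0,0,0.1],"roll":0},{"linear":[0,0,0],"roll":0},{"linear":[0,0,0],"roll":0}]'
```

```text
time_s: 24.77
position: [0.6386, -0.1475, 0.1326]
tool_rot: [[1.0, 0.0, 0.001], [0.0, -1.0, -0.0], [0.001, 0.0, -1.0]]
ft_force: [-0.1, 0.9, -1.1]
grip_width: 0.0474
gripper_force: 41.4
time_s: 25.1
position: [0.6383, -0.1475, 0.1238]
tool_rot: [[1.0, 0.0, -0.001], [0.0, -1.0, 0.0], [-0.001, -0.0, -1.0]]
ft_force: [0.4, -0.1, -0.0]
grip_width: 0.0474
gripper_force: 41.4
```

```bash
python3 -m jog '[{"linear":[0,0,0.06],"roll":0},{"linear":[0,0,0],"roll":0},{"linear":[0,0,0],"roll":0}]'; python3 -m jog '[{"linear":[0,0,0.03],"roll":0},{"linear":[0,0,0],"roll":0},{"linear":[0,0,0],"roll":0}]'
```

```text
time_s: 25.35
position: [0.6384, -0.1475, 0.1216]
tool_rot: [[1.0, 0.0, -0.0], [0.0, -1.0, 0.0], [-0.0, -0.0, -1.0]]
ft_force: [0.1, -0.6, -1.1]
grip_width: 0.0477
gripper_force: 41.4
time_s: 25.6
position: [0.6386, -0.1476, 0.1209]
tool_rot: [[1.0, 0.0, 0.001], [0.0, -1.0, -0.0], [0.001, 0.0, -1.0]]
ft_force: [0.2, -0.4, 1.1]
grip_width: 0.0477
gripper_force: 41.6
```

```bash
python3 -m jog '[{"linear":[0,0,0.03],"roll":0},{"linear":[0,0,0],"roll":0},{"linear":[0,0,0],"roll":0}]'; python3 -m jog '[{"linear":[0,0,0],"roll":0},{"linear":[0,0,0],"roll":0},{"linear":[0,0,0],"roll":0},{"linear":[0,0,0],"roll":0},{"linear":[0,0,0],"roll":0},{"linear":[0,0,-0.3],"roll":0},{"linear":[0,0,-0.6],"roll":0},{"linear":[0,0,-0.8],"roll":0},{"linear":[0,0,-0.7],"roll":0},{"linear":[0,0,0],"roll":0}]' 1
python3 -m jog '[{"linear":[-0.8,-0.2,0],"roll":0},{"linear":[-0.8,-0.2,0],"roll":0},{"linear":[-0.8,-0.2,0],"roll":0},{"linear":[-0.8,-0.2,0],"roll":0},{"linear":[-0.8,-0.2,0],"roll":0},{"linear":[-0.8,-0.2,0],"roll":0},{"linear":[0,0,0],"roll":0.8},{"linear":[0,0,0],"roll":0.8},{"linear":[0,0,0],"roll":0.8},{"linear":[0,0,0],"roll":0},{"linear":[0,0,0],"roll":0},{"linear":[0,0,0],"roll":0}]'
python3 - <<'E'
from h import *
c=optics.calibration('wrist'); im=optics.get_image('wrist')[:,:,::-1].copy(); cv2.imwrite('pics/w10.png',im); np.save('pics/w10.npy',c['T'])
u,v=proj(c,(.446,-.1,.037)).astype(int)
hsv=cv2.cvtColor(im,cv2.COLOR_BGR2HSV); x0,y0=u-55,v-55
m=cv2.inRange(hsv,(0,0,85),(179,110,255))[y0:v+55,x0:u+55]
print(u,v)
for k in cv2.findContours(m,cv2.RETR_EXTERNAL,cv2.CHAIN_APPROX_NONE)[0]:
    if cv2.contourArea(k)>300:
        b=np.array([plane(c,x0+p[0],y0+p[1],.037)[:2] for p in cv2.boxPoints(cv2.minAreaRect(k))])
        print(b.mean(0).round(4),[np.linalg.norm(b[i]-b[i-1]).round(4) for i in (1,2)],np.degrees(np.arctan2(*(b[1]-b[0])[::-1])).round(1))
cv2.imwrite('pics/cr10.png',cv2.resize(im[v-60:v+60,u-70:u+70],None,fx=4,fy=4,interpolation=cv2.INTER_CUBIC))
E
```

```text
time_s: 25.85
position: [0.6388, -0.1476, 0.1207]
tool_rot: [[1.0, 0.0, 0.002], [0.0, -1.0, -0.001], [0.002, 0.001, -1.0]]
ft_force: [-0.8, 0.4, 7.4]
grip_width: 0.0476
gripper_force: 42.3
time_s: 26.68
position: [0.6401, -0.1481, 0.2216]
tool_rot: [[1.0, 0.0, 0.01], [0.0, -1.0, -0.004], [0.01, 0.004, -1.0]]
ft_force: [0.7, -0.0, 0.1]
grip_width: 0.0855
gripper_force: 0.0
time_s: 27.68
position: [0.4464, -0.0995, 0.2151]
tool_rot: [[0.979, -0.206, -0.0], [-0.206, -0.979, 0.0], [-0.0, -0.0, -1.0]]
ft_force: [0.2, 0.7, 0.7]
grip_width: 0.0853
gripper_force: 0.0
317 177
[ 0.4462 -0.0996] [np.float64(0.0484), np.float64(0.0495)] -101.9
```

The box measures 48 x 50 mm at (0.4462, -0.0996), yaw -11.9°, which matches the tool. Grip the camera.

```bash
python3 -m jog '[{"linear":[0,0,0.9],"roll":0},{"linear":[0,0,0.9],"roll":0},{"linear":[0,0,0.9],"roll":0},{"linear":[0,0,0.9],"roll":0},{"linear":[0,0,0.8],"roll":0},{"linear":[0,0,0.5],"roll":0},{"linear":[0,0,0.1],"roll":0},{"linear":[0,0,0],"roll":0},{"linear":[0,0,0],"roll":0}]'
python3 -m jog '[{"linear":[0,0,0],"roll":0},{"linear":[0,0,0],"roll":0},{"linear":[0,0,0],"roll":0},{"linear":[0,0,0],"roll":0},{"linear":[0,0,0],"roll":0},{"linear":[0,0,0],"roll":0},{"linear":[0,0,0],"roll":0}]' -1 40
python3 -m jog '[{"linear":[0,0,-0.5],"roll":0},{"linear":[0,0,-0.8],"roll":0},{"linear":[0,0,-0.9],"roll":0},{"linear":[0,0,-0.9],"roll":0},{"linear":[0,0,-0.9],"roll":0},{"linear":[0,0,-0.7],"roll":0},{"linear":[0,0,0],"roll":0},{"linear":[0,0,0],"roll":0}]'
```

```text
time_s: 28.48
position: [0.447, -0.0998, 0.0162]
tool_rot: [[0.978, -0.207, 0.001], [-0.207, -0.978, -0.001], [0.001, 0.0, -1.0]]
ft_force: [-0.4, 1.1, -1.1]
grip_width: 0.0852
gripper_force: 0.0
time_s: 29.07
position: [0.4469, -0.0997, 0.0165]
tool_rot: [[0.978, -0.208, 0.002], [-0.208, -0.978, -0.001], [0.002, 0.001, -1.0]]
ft_force: [-1.3, 0.8, 9.3]
grip_width: 0.0491
gripper_force: 40.7
time_s: 29.73
position: [0.4466, -0.0996, 0.2046]
tool_rot: [[0.978, -0.208, 0.003], [-0.208, -0.978, -0.002], [0.003, 0.001, -1.0]]
ft_force: [-0.5, 0.5, -2.0]
grip_width: 0.0489
gripper_force: 43.3
```

```bash
python3 -m jog '[{"linear":[0.825,0.028,0],"roll":0},{"linear":[0.825,0.028,0],"roll":0},{"linear":[0.825,0.028,0],"roll":0},{"linear":[0.825,0.028,0],"roll":0},{"linear":[0.825,0.028,0],"roll":0},{"linear":[0.825,0.028,0],"roll":0},{"linear":[0,0,0],"roll":0},{"linear":[0,0,0],"roll":0},{"linear":[0,0,0],"roll":0},{"linear":[0,0,0],"roll":0}]'
python3 - <<'E'
from h import *
s=env.observe();print(s['position'],s['grip_width'])
for n in ('scene','side'):
    c=optics.calibration(n); im=optics.get_image(n)[:,:,::-1].copy(); cv2.imwrite(f'pics/{n}11.png',im)
    u,v=proj(c,(.6385,-.1475,.122)); print(n,u,v)
    m=cv2.inRange(cv2.cvtColor(im,cv2.COLOR_BGR2HSV),(8,100,50),(30,255,255)); q=np.zeros_like(m); iu,iv=int(u),int(v); q[iv-30:iv+30,iu-35:iu+35]=m[iv-30:iv+30,iu-35:iu+35]
    k=max(cv2.findContours(q,0,1)[0],key=cv2.contourArea); x,y,w,h=cv2.boundingRect(k); print((x,y,w,h),plane(c,x+w/2-.5,y+h/2-.5,.122).round(4))
    cv2.imwrite(f'pics/{n}11c.png',cv2.resize(im[iv-60:iv+60,iu-60:iu+60],(400,400)))
cv2.imwrite('pics/v11.png',np.hstack([cv2.imread('pics/scene11c.png'),cv2.imread('pics/side11c.png')]))
E
```

```text
time_s: 30.57
position: [0.6377, -0.1469, 0.2028]
tool_rot: [[0.978, -0.208, -0.002], [-0.208, -0.978, 0.001], [-0.002, -0.0, -1.0]]
ft_force: [-0.7, 0.1, -1.1]
grip_width: 0.0491
gripper_force: 43.2
[ 0.63773755 -0.14686767  0.20282698] 0.0491374396932186
scene 216.47235458783788 166.9534522342143
(204, 160, 24, 16) [ 0.641  -0.1462  0.122 ]
side 322.21736119112893 126.03946423696361
(313, 120, 19, 13) [ 0.6391 -0.1473  0.122 ]
```

The ring appears where a seated ring should: (215.5,167.5) against a predicted (216.5,167) in scene, and consistent in side. Lowering the camera.

```bash
python3 -m jog '[{"linear":[0.03,0.01,0.3],"roll":0},{"linear":[0,0,0.4],"roll":0},{"linear":[0,0,0.3],"roll":0},{"linear":[0,0,0.1],"roll":0},{"linear":[0,0,0.1],"roll":0},{"linear":[0,0,0],"roll":0},{"linear":[0,0,0],"roll":0}]'
python3 -m jog '[{"linear":[0,0,0.1],"roll":0},{"linear":[0,0,0.1],"roll":0},{"linear":[0,0,0],"roll":0},{"linear":[0,0,0],"roll":0}]'
```

```text
time_s: 31.25
position: [0.6399, -0.1479, 0.1561]
tool_rot: [[0.978, -0.208, 0.001], [-0.208, -0.978, -0.0], [0.001, 0.0, -1.0]]
ft_force: [-0.5, 0.2, -1.5]
grip_width: 0.0491
gripper_force: 43.2
time_s: 31.58
position: [0.6397, -0.1478, 0.1471]
tool_rot: [[0.978, -0.208, -0.0], [-0.208, -0.978, 0.0], [-0.0, -0.0, -1.0]]
ft_force: [0.3, -0.5, -1.9]
grip_width: 0.049
gripper_force: 43.2
```

```bash
python3 -m jog '[{"linear":[0,0,0.08],"roll":0},{"linear":[0,0,0.05],"roll":0},{"linear":[0,0,0],"roll":0},{"linear":[0,0,0],"roll":0}]'; python3 -m jog '[{"linear":[0,0,0.04],"roll":0},{"linear":[0,0,0],"roll":0},{"linear":[0,0,0],"roll":0}]'
```

```text
time_s: 31.92
position: [0.6397, -0.1479, 0.142]
tool_rot: [[0.978, -0.208, -0.0], [-0.208, -0.978, 0.0], [-0.0, -0.0, -1.0]]
ft_force: [-0.6, 0.9, -1.2]
grip_width: 0.0489
gripper_force: 43.2
time_s: 32.17
position: [0.6398, -0.1479, 0.1406]
tool_rot: [[0.978, -0.208, 0.0], [-0.208, -0.978, 0.0], [0.0, -0.0, -1.0]]
ft_force: [0.3, 0.1, -1.3]
grip_width: 0.0492
gripper_force: 43.3
```

```bash
python3 -m jog '[{"linear":[0,0,0.04],"roll":0},{"linear":[0,0,0],"roll":0},{"linear":[0,0,0],"roll":0}]'
```

```text
time_s: 32.42
position: [0.64, -0.148, 0.1404]
tool_rot: [[0.978, -0.208, 0.002], [-0.208, -0.978, -0.001], [0.002, 0.0, -1.0]]
ft_force: [-1.9, 0.5, 6.4]
grip_width: 0.0486
gripper_force: 44.3
```

Contact at 0.1404, against a predicted 0.1405, so it is seated. Release, lift and check.

```bash
python3 -m jog '[{"linear":[0,0,-0.02],"roll":0},{"linear":[0,0,0],"roll":0},{"linear":[0,0,0],"roll":0},{"linear":[0,0,0],"roll":0},{"linear":[0,0,0],"roll":0},{"linear":[0,0,0],"roll":0},{"linear":[0,0,-0.3],"roll":0},{"linear":[0,0,-0.7],"roll":0},{"linear":[0,0,-0.9],"roll":0},{"linear":[0,0,-0.8],"roll":0},{"linear":[0,0,0],"roll":0},{"linear":[0,0,0],"roll":0}]' 1
python3 - <<'E'
from h import *
s=env.observe();print(s['position'],s['ft_force'],s['gripper_force'],s['time_s'])
a=optics.get_image('scene')[110:330,160:400,::-1];b=optics.get_image('side')[80:200,250:390,::-1]
cv2.imwrite('pics/end.png',np.hstack([cv2.resize(a,(400,367)),cv2.resize(b,(400,367))]))
E
```

```text
time_s: 33.42
position: [0.6402, -0.148, 0.2496]
tool_rot: [[0.978, -0.208, 0.004], [-0.208, -0.978, -0.002], [0.004, 0.001, -1.0]]
ft_force: [-0.9, -0.4, -0.9]
grip_width: 0.0853
gripper_force: 0.0
[ 0.64022513 -0.14802122  0.2495612 ] [-0.92570798 -0.37281462 -0.88291858] 0.0 33.4167
```

View pics/end.png

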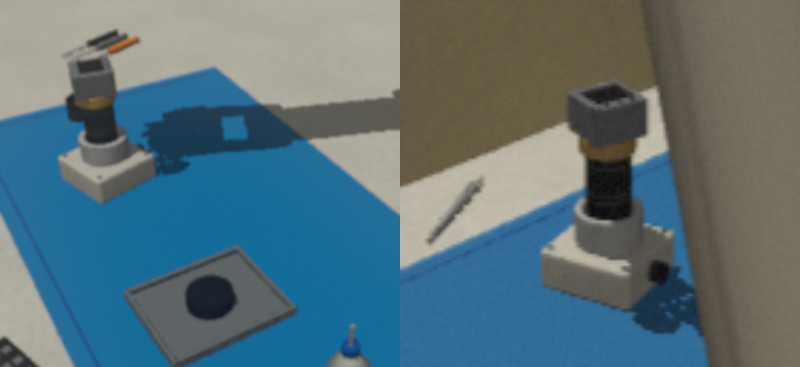

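The column stands upright and complete, the cap is flat in the tray, and the gripper is clear.

```bash
python3 -c "
from rig import env
print(env.close_job())"
```

```text
the job is handed in; nothing more can be done
None
```

The cap is flat in the tray, the collar, tube, brass ring and camera are stacked upright on the port, the bottle and pot weren't touched, and the job was handed in at about 33.5 s; no verdict was returned.

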